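# Flip the stencil leaf over onto the power module

## Robot

A 6-joint arm with a two-finger parallel gripper is mounted at the origin on a cart in front of the work surface, level with it; the furniture and walls round the work are solid. World frame = base frame: x ahead of the robot, y to its left, z up, the work surface at z = 0. Lengths are in m, angles in rad, forces in N, time in s.
With the tool pointing down it reaches from about 0.25 to 0.775 m from the base axis. Payload 4 kg.
Tool frame: the origin (TCP) lies at the very end of the fingers, on their centre line; the grasp point (between the pads) lies 19 mm behind it (robot.hold_point_z is the distance from the TCP to the grasp point, in m); z points along the fingers, y is the line along which they close (so a half turn about z gives the same grasp; the last joint's range is limited). The gripper opens to 94 mm and grips with 3 to 60 N. Pads are 16 mm wide; open, the fingers measure 119 mm over their backs; the gripper's body (75 mm by 177 mm) begins 78 mm behind the grasp point.
Start: joints at [1.13, 0.087, 1.371, -0, 1.684, -0.103], TCP at [0.182, 0.519, 0.206] pointing down, gripper open.
Joint ranges: [-3.1, 3.1], [-0.76, 2.03], [0.27, 2.55], [-1.08, 4.22], [0.17, 2.65], [-2.57, 2.57]. Speed limits (rad/s): [2.79, 2.79, 3.14, 3.14, 3.14, 3.14].

## Interface

Orientations are given as [roll, pitch, yaw] about the fixed x, y, z axes, in that order (R = Rz(yaw) Ry(pitch) Rx(roll)).
In Python, from bench import robot gives the robot as it stands.
- The arm moves only by the tool carry_out, never from a script. Its argument "steps" is a list of rows, each a list of 3 entries, a list of its own where there are three numbers: the shift along the tool's x, y, z in m, then the turn about the tool's z in units of 10 degrees (1.0 is 10 degrees), then the closure, from -1 (fully open) to 1 (shut). In form: [[[tx, ty, tz], roll, jaw], ...]. A call has 1 to 10 rows; each row is the pose to reach, as a shift and turn from the pose commanded when the call began, along the tool's axes at that moment; what a row does not reach only later rows make up. A row lasts 1/8 s, in which the tool goes at most 62.5 mm and 10.7 degrees, less where a joint would pass 70% of its speed; a pose out of reach is approached as far as the arm can. A call with a gripper value outside its range is refused whole. The fingers move at their own pace and stop on an object; the grip force is fixed at half the most. Time passes only in rows, so rows that repeat a pose let the fingers close. It gives the time, the measured TCP pose, the force, the opening and the grip force at its end, in the units of the state.
- robot.get_obs(): the state, without advancing time (a new reading comes with each control period).
- robot.snapshot(name): name is "side" or "top" or "wrist"; returns a dict with "image" (480x640x3 uint8, red, green, blue), "z_map" (480x640 float32, m along the optical axis (not along the pixel's ray), 0 where there is no reading), "mtx" (3x3 intrinsics, pixels), "R" (3x3) and "t" (3): a world point X has camera coordinates R X + t. Camera axes: x right, y down, z forward; pixel columns grow to the right and rows downward; lengths in m; the calibration is good to about 2 mm. A picture is of the moment at which its call begins.
- robot.close_job(): hands the job in; it is judged then, once.
The state is a dict: "time": time; "joint_positions": joint angles; "qvel": joint speeds; "joint_torque": joint torques, N m; "tool_pos": TCP position; "ee_rot": TCP orientation; "wrist_force": force on the tool from outside, world axes, zero at the start; "wrist_torque": the same for the moment, N m; "width": finger opening in m; "finger_force": force on a finger pad.
Only numpy, scipy, OpenCV 4.12 (cv2) and the standard library are available. Lean on these libraries where they do the work, as an engineer would, in place of code of your own. Each camera call takes 0.05 s, during which the arm holds its last target. There are 200 camera calls.

## Task

The hinged stencil of the paste-printing jig lies open on the empty side. Push it up by its orange tab and flip it over its spine, until it lies fully flat above the power module in the nest. Use only the outside or tips of the fingers: do not pinch the tab, and leave the module in its nest and the things standing round the jig where they are.

Things in the scene. Friction and masses are not known exactly. Their poses are not given: they have to be found in the camera images.
- stencil_jig: Paste-printing jig, fixed: aluminium base plate, 150 mm along its own x, 185 mm along its y, top 10 mm above the bench. Origin under the plate's centre, on the bench; z up. (A flat blue mat, 2.5 mm, lies under part of it.) The leaf starts on the empty side, -y (rest posts at x +-51, y -80 mm, 47 mm high). The +y side has the black nest (40 mm high) with a power module, and two more posts.
- spine (a point): Middle of the hinge spine, on the hinge axis, over the jig's origin and 50 mm above the bench; axes as the jig's. The axis runs along the jig's x, between grey hinge blocks at x = +-60 to 74 mm that are 58 mm high.
- stencil_leaf (a joint): Leaf angle, rad: 0 = flat on the empty side (-y), 1.57 = upright, 3.14 = flat over the module (+y); these are its stops. It starts at 0 to 0.22. Stiff hinge (0.14 N m): the 150 g leaf stays at any angle; moving it by its tab takes about 2 N. Leaf: aluminium frame, 122 mm along the spine, 5 mm thick, mid-plane through the axis, reaching 100 mm from it, steel foil in its window.
- leaf_tab (a point): Centre (also of the thickness) of the orange tab in the middle of the leaf's free edge, 115 mm from the hinge axis. The tab is 50 mm along the spine, 5 mm thick, and ends 130 mm from the axis. It overhangs the base plate, which ends 92 mm from the axis: at angle 0 its underside is 47.5 mm above the bench. Its y axis points along the leaf to the spine; z up at leaf angle 0.
- nest_module: Power module (34 x 92 x 30 mm, 160 g), loose, lying metal base up in the nest at the jig's y = +48 mm, long side along the spine; its top is 2 mm below the closed leaf. Origin in the middle of the base face, which is on top.
- spare_module: Second power module, 34 x 92 x 30 mm, loose on the blue mat behind the jig, to be left alone. Origin in the middle of its underside.
- paste: White paste syringe, 26 x 105 x 15 mm, loose on the blue mat behind the jig, to be left alone. Origin under its centre.
- capacitor: Dark capacitor, 30 mm diameter, 45 mm high, standing loose on the bench to the left of the jig, to be left alone. Origin under its centre.
- fuse: Pale cartridge fuse, 22 x 58 x 22 mm, lying loose on the bench to the left of the jig, to be left alone. Origin under its centre.

How it is judged:
By the outcome, as a careful person would: the job done as asked, in the order asked, and still so for the second after the job is handed in, with the robot touching nothing.
It also fails if it takes over 42 s, if anything falls off the work surface, if the arm or the gripper's body presses on something with over 40 N, if the wrist force passes 120 N, or if a joint passes its speed limit or range.

## Working session

There is one attempt and no reset: what is moved stays moved. The work goes in short steps, Python scripts to look and compute and a tool call to move; the robot and the scene stay as the last step left them, time stands still between calls to the robot, and variables do not carry over. Pictures are saved under pics/ and viewed, at most 10 in all, crops included, and the job is handed in when it is done.

Besides the shell and the picture viewer there is one more tool, called after "Call:" as name(argument=value, ...), one argument or row to a line, values as JSON. carry_out: Moves the arm, as the interface text tells. Its arguments: {"type":"object","properties":{"steps":{"type":"array","items":{"type":"array"}}},"required":["steps"]}

```bash
ls; mkdir -p pics; cat > h.py <<'E'
import numpy as np, cv2
from bench import robot
def pts(s):
    z=s['z_map'];v,u=np.indices(z.shape);K=s['mtx']
    c=np.stack([(u-K[0,2])/K[0,0]*z,(v-K[1,2])/K[1,1]*z,z],-1)
    return (c-s['t'])@s['R']
def orange(s):
    h=cv2.cvtColor(s['image'],cv2.COLOR_RGB2HSV)
    return cv2.inRange(h,(5,150,100),(22,255,255))>0
E
python3 - <<'E'
from h import *
o=robot.get_obs();print({k:np.round(v,3) for k,v in o.items()})
for n in ['top','side']:
    s=robot.snapshot(n);cv2.imwrite(f'pics/{n}0.png',s['image'][...,::-1])
    m=orange(s)
    k,l,st,c=cv2.connectedComponentsWithStats(m.astype('uint8'));P=pts(s)
    for i in range(1,k):
        if st[i,4]>40:
            q=P[(l==i)&(s['z_map']>0)];print(n,st[i],c[i],np.median(q,0),q.min(0),q.max(0))
    print(n,'cam',-s['R'].T@s['t'],s['R'][2])
E
```

```text
pics
{'time': np.float64(0.0), 'joint_positions': array([ 1.13 ,  0.088,  1.372, -0.   ,  1.684, -0.103]), 'qvel': array([ 0.   ,  0.   , -0.001,  0.001, -0.001,  0.001]), 'joint_torque': array([-0.0000e+00, -3.4017e+01, -3.0243e+01,  7.2000e-02,  3.3000e-02,
       -0.0000e+00]), 'tool_pos': array([0.182, 0.518, 0.204]), 'ee_rot': array([-3.139, -0.   ,  2.804]), 'wrist_force': array([-1.124,  1.117, -0.675]), 'wrist_torque': array([-0.042,  0.01 ,  0.017]), 'finger_force': np.float64(0.0), 'width': np.float64(0.095)}
top [392   0  60  42 802] [421.04114713  17.52119701] [1.10217279 0.02874434 0.03014295] [ 1.05597251 -0.03565599  0.0111285 ] [1.14193108 0.08153261 0.03809331]
top [ 165   10  139  182 7927] [233.15087675  99.34502334] [0.92492951 0.38580003 0.06398633] [0.7505583  0.25139648 0.05658722] [1.10004323 0.52010588 0.07163452]
top [439 289  21  29 428] [448.89018692 302.89719626] [ 0.54616704 -0.02332121  0.06063168] [ 0.52009364 -0.05730898 -0.00276356] [ 0.57210316 -0.00509187  0.06577611]
top cam [0.61671036 0.20060529 1.01095687] [ 0.05157315  0.00840402 -0.99863386]
side [ 515  168  107   23 1534] [569.58604954 179.51043025] [ 1.1270237  -0.00413729  0.03194504] [ 1.05087907 -0.07757201  0.00767681] [1.22722631 0.08119497 0.03935006]
side [558 191  58   4  97] [583.96907216 192.07216495] [ 1.143649   -0.03463952  0.01070313] [ 1.10253512 -0.07676099  0.00690351] [ 1.18819080e+00 -1.00749893e-03  1.51426907e-02]
side [357 361  34  38 694] [373.73487032 379.75216138] [ 0.54522764 -0.02243353  0.06238692] [ 0.51929728 -0.04033186  0.00053811] [ 0.58754981 -0.00311668  0.06664583]
side cam [ 0.31754033 -0.1609986   0.7548855 ] [ 0.40275522  0.42853503 -0.8087929 ]
```

View pics/top0.png

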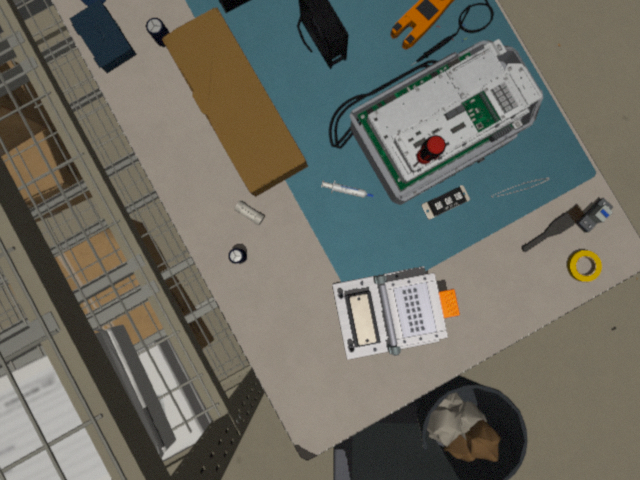

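View pics/side0.png

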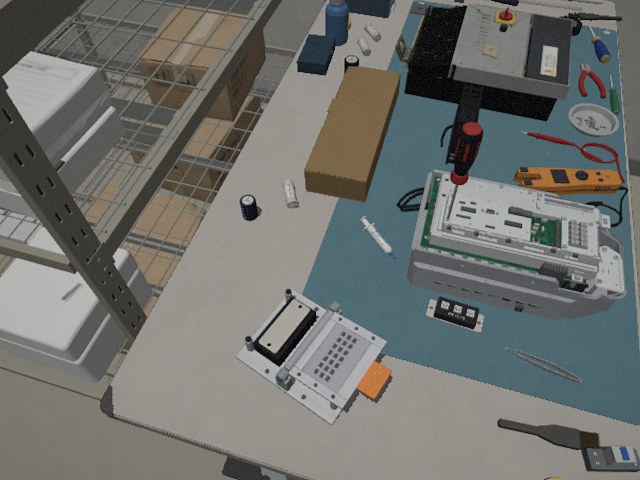

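The views show the jig with its nest at about (358,320) in the top view, the spine near (391,315), the open leaf at (417,308) and the orange tab at (449,303). The capacitor (237,254), fuse (250,212), syringe (347,189) and spare module (445,202) are clear of the tab's path. Next I fit the jig pose.

```bash
python3 - <<'E'
from h import *
for n,(u0,u1,v0,v1) in {'top':(325,470,262,365),'side':(230,400,280,425)}.items():
    s=robot.snapshot(n);P=pts(s);ok=np.zeros((480,640),bool);ok[v0:v1,u0:u1]=1;ok&=s['z_map']>0
    og=orange(s)&ok; ogc=cv2.erode(og.astype('uint8'),np.ones((3,3)))>0
    t=P[ogc]; t=t[t[:,2]>.03]; r=cv2.minAreaRect((t[:,:2]*1000).astype('float32')); print(n,'tab',r,t.mean(0),np.percentile(t[:,2],[5,50,95]))
    pl=P[ok&~og&(P[...,2]>.0065)&(P[...,2]<.08)]
    r=cv2.minAreaRect((pl[:,:2]*1000).astype('float32'));print('plate',r)
    print('z hist',np.histogram(pl[:,2],bins=np.arange(0,.09,.005)))
    # jig y-axis guess: tab -> far end
    for w in range(2):
        a=np.deg2rad(r[2]+90*w);print(a,np.cos(a),np.sin(a))
    # leaf plane: points 20..95 mm from spine
    c=np.array(r[0])/1000;d=c-t.mean(0)[:2];d/=np.linalg.norm(d);print('dir',d,np.arctan2(d[1],d[0]))
    y=(pl[:,:2]-c)@d; x=(pl[:,:2]-c)@np.array([d[1],-d[0]])
    k=(y<-.02)&(y>-.09)&(abs(x)<.055)&(pl[:,2]>.04);p=np.polyfit(y[k],pl[k,2],1);print('leaf fit',p,np.arctan(-p[0]),k.sum())
    k=(pl[:,2]>.035)&(y>.03)&(y<.065)&(abs(x)<.04);print('nest z',np.median(pl[k,2]),x[k].mean(),y[k].mean())
E
```

```text
top tab ((546.3196411132812, -23.600854873657227), (45.74517059326172, 25.25499153137207), 12.697123527526855) [ 0.54665876 -0.02298328  0.06083038] [0.0578415  0.06075186 0.06399216]
plate ((541.7543334960938, 78.83988952636719), (185.99310302734375, 213.71954345703125), 11.6483736038208)
z hist (array([   0, 1438,  793,   20,   34,   16,   28,  360,  691,  529, 1845,
       1768,  199,    0,    0,    0,    0]), array([0.   , 0.005, 0.01 , 0.015, 0.02 , 0.025, 0.03 , 0.035, 0.04 ,
       0.045, 0.05 , 0.055, 0.06 , 0.065, 0.07 , 0.075, 0.08 , 0.085]))
0.20330247188907052 0.9794051346983902 0.20190488385977218
1.7740987986839671 -0.20190488385977218 0.9794051346983902
dir [-0.04811033  0.99884203] 1.6189252340578677
leaf fit [-0.09453985  0.05096917] 0.09425968992359383 2058
nest z 0.04365356511423938 -0.009962689320306911 0.05106086058919229
side tab ((545.939208984375, -22.300384521484375), (46.01211929321289, 26.23982810974121), 11.769582748413086) [ 0.54482708 -0.02238082  0.06251933] [0.06033405 0.06258395 0.0646229 ]
plate ((574.4983520507812, 83.52168273925781), (250.1663360595703, 222.1529998779297), 12.230589866638184)
z hist (array([   0,  704, 1782,  136,  115,  131,  138,  284,  723, 1102, 1469,
       3485,  800,    1,    0,    0,    0]), array([0.   , 0.005, 0.01 , 0.015, 0.02 , 0.025, 0.03 , 0.035, 0.04 ,
       0.045, 0.05 , 0.055, 0.06 , 0.065, 0.07 , 0.075, 0.08 , 0.085]))
0.21346406263389048 0.977302929971077 0.21184660268682193
1.7842603894287872 -0.211846602686822 0.9773029299710769
dir [0.26978651 0.96292016] 1.297625014306828
leaf fit [-0.07498826  0.05310123] 0.07484817790233311 2584
nest z 0.04421273525062683 -0.030100271650494666 0.04318609500047141
```

Jig yaw comes out at about 0.21 rad. The tab is at (0.546, -0.023) and the spine at about (0.522, 0.089). The leaf angle is about 0.085 rad. Tool x will go along jig y with the fingers shut, starting outside the tab.

Call:
carry_out(
  steps=[
    [[-0.546,-0.43,0.0],5.86,1],
    [[-0.546,-0.43,0.0],5.86,1],
    [[-0.546,-0.43,0.0],5.86,1],
    [[-0.546,-0.43,0.0],5.86,1],
    [[-0.546,-0.43,0.0],5.86,1],
    [[-0.546,-0.43,0.0],5.86,1],
    [[-0.546,-0.43,0.0],5.86,1],
    [[-0.546,-0.43,0.0],5.86,1],
    [[-0.546,-0.43,0.0],5.86,1],
    [[-0.546,-0.43,0.0],5.86,1],
  ],
)

```text
time: 1.45
tool_pos: [0.5181, -0.0106, 0.2054]
ee_rot: [3.141, -0.0, 1.781]
wrist_force: [1.1, 0.8, 0.1]
width: 0.0003
finger_force: 0.0
```

Call:
carry_out(
  steps=[
    [[-0.063,0.024,0.0],0,1],
    [[-0.063,0.024,0.0],0,1],
    [[-0.063,0.024,0.0],0,1],
  ],
)

```text
time: 1.82
tool_pos: [0.5537, -0.065, 0.2049]
ee_rot: [-3.14, -0.001, 1.78]
wrist_force: [-0.9, 0.2, 1.2]
width: 0.0005
finger_force: 0.0
```

```bash
cat > look.py <<'E'
from h import *
import sys
S=np.array([.522,.089]);X=np.array([.978,.208]);Y=np.array([-.208,.978])
o=robot.get_obs();d=o['tool_pos'][:2]-S
print('t',o['time'],'tcp jig x,y,z mm',np.round(1e3*np.array([d@X,d@Y,o['tool_pos'][2]]),1),'F',np.round(o['wrist_force'],1))
for n in ['top','side']:
    s=robot.snapshot(n);P=pts(s);m=orange(s)&(s['z_map']>0)&(np.linalg.norm(P[...,:2]-S,axis=-1)<.17)
    m=cv2.erode(m.astype('uint8'),np.ones((3,3)))>0
    if m.sum()<10: print(n,'no tab',m.sum());continue
    t=P[m];q=t[:,:2]-S;a=np.c_[q@X,q@Y,t[:,2]]
    c=np.median(a,0);print(n,m.sum(),'tab jig mm',np.round(1e3*c),'range',np.round(1e3*a.min(0)),np.round(1e3*a.max(0)),'ang',np.arctan2(c[2]-.05,-c[1]).round(3))
    if len(sys.argv)>1 and n in sys.argv[2:]: cv2.imwrite(f'pics/{n}{sys.argv[1]}.png',cv2.resize(s['image'][220:440,220:520,::-1],None,fx=2.5,fy=2.5))
E
python3 look.py 1 side
```

```text
t 1.825 tcp jig x,y,z mm [  -1.1 -157.2  204.9] F [-0.9  0.2  1.2]
top 277 tab jig mm [   4. -114.   61.] range [ -21. -128.   55.] [  24. -102.   66.] ang 0.095
side 212 tab jig mm [ -14. -113.   62.] range [ -23. -126.   59.] [   6. -101.   66.] ang 0.11
```

View pics/side1.png

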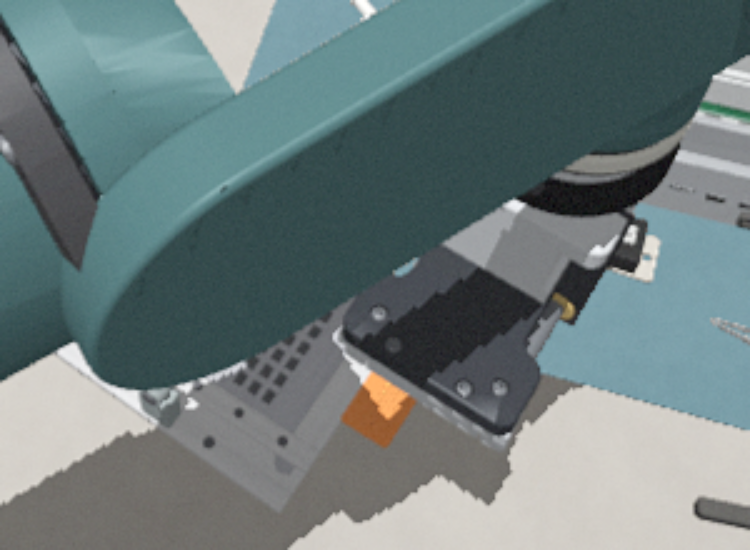

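Crop shows the gripper just outside the tab (tab at (385,410)) with nothing else near. I descend beside the tab end, then ease up to it.

Call:
carry_out(
  steps=[
    [[0,0.002,0.06],0,1],
    [[0,0.002,0.12],0,1],
    [[0,0.002,0.165],0,1],
    [[0,0.002,0.165],0,1],
    [[0.012,0.002,0.165],0,1],
    [[0.018,0.002,0.165],0,1],
    [[0.021,0.002,0.165],0,1],
    [[0.021,0.002,0.165],0,1],
  ],
)

```text
time: 2.92
tool_pos: [0.5542, -0.0466, 0.0436]
ee_rot: [3.136, 0.007, 1.781]
wrist_force: [2.5, -5.0, 1.6]
width: 0.0005
finger_force: 3.0
```

Call:
carry_out(
  steps=[
    [[0.004,0,0.0],0,1],
    [[0.006,0,-0.004],0,1],
    [[0.007,0,-0.009],0,1],
    [[0.007,0,-0.012],0,1],
  ],
)

```text
time: 3.42
tool_pos: [0.5539, -0.045, 0.0565]
ee_rot: [3.135, 0.017, 1.779]
wrist_force: [3.1, -16.8, 1.1]
width: 0.0002
finger_force: 8.2
```

```bash
python3 look.py
```

```text
t 3.425 tcp jig x,y,z mm [   3.4 -137.7   56.5] F [  3.1 -16.8   1.1]
top 202 tab jig mm [  -0. -109.   71.] range [ -23. -124.   66.] [  22. -101.   76.] ang 0.194
side no tab 0
```

The leaf is rising with the tool (angle about 0.18). I continue along the arc.

Call:
carry_out(
  steps=[
    [[0.001,0,-0.008],0,1],
    [[0.002,0,-0.016],0,1],
    [[0.005,0,-0.028],0,1],
    [[0.011,0,-0.04],0,1],
    [[0.017,0,-0.051],0,1],
    [[0.025,0,-0.062],0,1],
    [[0.034,0,-0.071],0,1],
  ],
)

```text
time: 4.4
tool_pos: [0.5462, -0.0081, 0.1288]
ee_rot: [3.133, 0.01, 1.779]
wrist_force: [2.2, -8.4, 7.6]
width: 0.0008
finger_force: 4.5
```

```bash
python3 look.py 2 side top
```

```text
t 4.4 tcp jig x,y,z mm [   3.5 -100.   128.8] F [ 2.2 -8.4  7.6]
top 27 tab jig mm [-10. -70. 129.] range [-19. -73. 124.] [  6. -68. 131.] ang 0.844
side no tab 0
```

Call:
carry_out(
  steps=[
    [[0.009,0,-0.009],0,1],
    [[0.02,0,-0.017],0,1],
    [[0.031,0,-0.024],0,1],
    [[0.042,0,-0.029],0,1],
    [[0.055,0,-0.032],0,1],
    [[0.067,0,-0.033],0,1],
    [[0.078,0,-0.034],0,1],
    [[0.089,0,-0.034],0,1],
    [[0.089,0,-0.034],0,1],
  ],
)

```text
time: 5.62
tool_pos: [0.5238, 0.084, 0.1569]
ee_rot: [-3.14, -0.001, 1.782]
wrist_force: [-0.6, 0.6, -0.1]
width: 0.0005
finger_force: 0.0
```

```bash
python3 look.py 3 side top
```

```text
t 5.625 tcp jig x,y,z mm [  0.8  -5.3 156.9] F [-0.6  0.6 -0.1]
top no tab 0
side no tab 0
```

```bash
python3 - <<'E'
from h import *
a=[robot.snapshot(n)['image'][200:420,200:500,::-1] for n in('top','side')]
w=robot.snapshot('wrist')['image'][::2,::2,::-1]
im=np.zeros((480,620,3),'uint8');im[:220,:300]=a[0];im[:220,310:610]=a[1];im[230:470,:320]=w
cv2.imwrite('pics/c4.png',im)
E
```

```text
(no output)
```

View pics/c4.png

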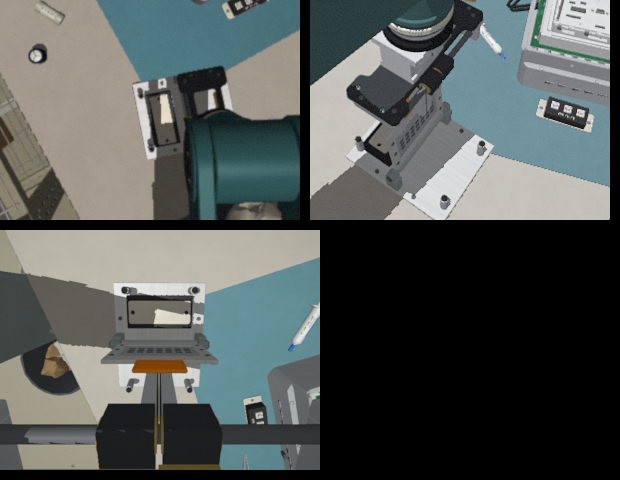

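The composite shows the leaf about upright, with the orange tab in front of the finger tips (wrist view, at (160,366)). The nest module and the loose items are undisturbed. I continue over the top.

Call:
carry_out(
  steps=[
    [[0.012,0,-0.006],0,1],
    [[0.024,0,-0.005],0,1],
    [[0.035,0,-0.001],0,1],
    [[0.046,0,0.002],0,1],
    [[0.056,0,0.008],0,1],
    [[0.066,0,0.014],0,1],
    [[0.075,0,0.021],0,1],
    [[0.083,0,0.029],0,1],
  ],
)

```text
time: 6.88
tool_pos: [0.507, 0.1646, 0.1278]
ee_rot: [-3.141, -0.0, 1.781]
wrist_force: [0.8, -1.0, 0.2]
width: 0.0002
finger_force: 0.4
```

```bash
cat > three.py <<'E'
from h import *
import sys
o=robot.get_obs();d=o['tool_pos'][:2]-[.522,.089];print(o['time'],d@[.978,.208],d@[-.208,.978],o['tool_pos'][2],o['wrist_force'])
a=[robot.snapshot(n)['image'][200:420,200:500,::-1] for n in('top','side')]
w=robot.snapshot('wrist')['image'][::2,::2,::-1]
im=np.zeros((480,620,3),'uint8');im[:220,:300]=a[0];im[:220,310:610]=a[1];im[230:470,:320]=w
cv2.imwrite(f'pics/{sys.argv[1]}.png',im)
E
python3 three.py c5
```

```text
6.875 0.0010237558613930737 0.07708465554100381 0.1278300788756732 [ 0.76142891 -1.00428078  0.20335568]
```

View pics/c5.png

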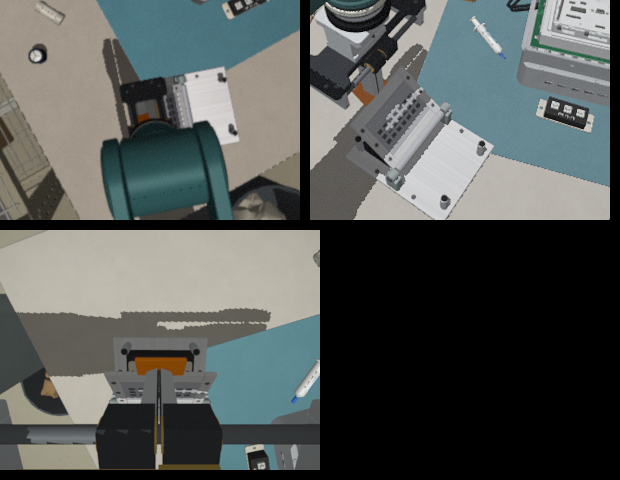

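Side view shows the tab (at (370,93)) past vertical with the leaf about 2.4 rad, pushed by the tips. I continue down to flat.

Call:
carry_out(
  steps=[
    [[0.006,0,0.006],0,1],
    [[0.011,0,0.013],0,1],
    [[0.015,0,0.02],0,1],
    [[0.02,0,0.028],0,1],
    [[0.023,0,0.036],0,1],
    [[0.026,0,0.044],0,1],
    [[0.029,0,0.053],0,1],
    [[0.031,0,0.061],0,1],
    [[0.033,0,0.069],0,1],
    [[0.033,0,0.076],0,1],
  ],
)

```text
time: 8.28
tool_pos: [0.5001, 0.1967, 0.0522]
ee_rot: [-3.141, -0.001, 1.781]
wrist_force: [-2.7, 0.9, 27.3]
width: 0.0002
finger_force: 15.2
```

Call:
carry_out(
  steps=[
    [[0,0,0.002],0,1],
    [[0,0,0.004],0,1],
    [[0,0,0.004],0,1],
  ],
)

```text
time: 8.65
tool_pos: [0.5002, 0.1967, 0.0524]
ee_rot: [3.141, -0.001, 1.781]
wrist_force: [-7.4, -1.0, 16.5]
width: 0.0005
finger_force: 8.7
```

The tip stopped at z = 52.4 mm (the flat leaf's face should be at 52.5) with a firm reaction. I retreat straight up and check.

Call:
carry_out(
  steps=[
    [[0,0,-0.02],0,1],
    [[0,0,-0.08],0,1],
    [[0,0,-0.14],0,1],
    [[-0.06,0,-0.16],0,1],
    [[-0.12,0,-0.16],0,1],
    [[-0.18,0,-0.16],0,1],
    [[-0.24,0,-0.16],0,1],
    [[-0.3,0,-0.16],0,1],
    [[-0.36,0,-0.16],0,1],
    [[-0.36,0,-0.16],0,1],
  ],
)

```text
time: 9.9
tool_pos: [0.5752, -0.1598, 0.2069]
ee_rot: [-3.14, -0.0, 1.775]
wrist_force: [0.6, 0.6, 0.5]
width: 0.0007
finger_force: 0.0
```

```bash
python3 - <<'E'
from h import *
S=np.array([.522,.089]);X=np.array([.978,.208]);Y=np.array([-.208,.978])
print(robot.get_obs()['wrist_force'])
for n in('top','side'):
    s=robot.snapshot(n);P=pts(s);q=P[...,:2]-S;x=q@X;y=q@Y;z=P[...,2]
    m=orange(s)&(s['z_map']>0)&(np.hypot(x,y)<.17);print(n,'tab',np.median(np.c_[x[m],y[m],z[m]],0) if m.any() else None)
    k=(abs(x)<.055)&(y>.02)&(y<.095)&(z>.03)
    if k.sum()>50: p=np.polyfit(y[k],z[k],1);print('leaf z med',np.median(z[k]),'slope',p)
E
python3 three.py c6
```

```text
[0.60983189 0.60539045 0.47341811]
top tab [0.00138944 0.11443234 0.05168181]
leaf z med 0.050638909947460294 slope [0.01364005 0.04986199]
side tab None
10.0 0.0010463458493519958 -0.25067270380290774 0.20772623141940577 [-0.24408882 -0.44671352  0.37882608]
```

View pics/c6.png

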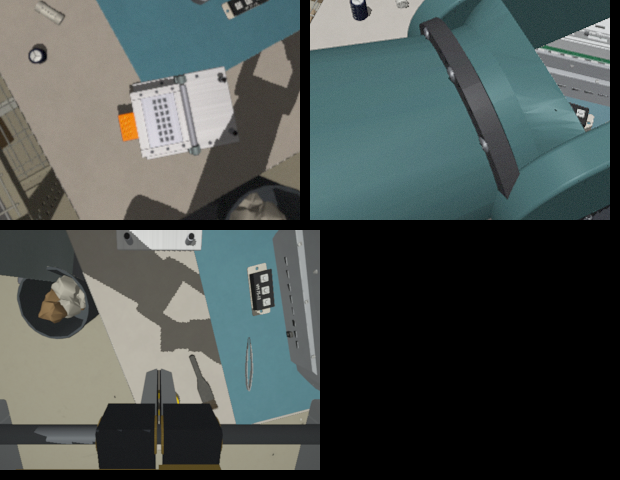

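Top view shows the leaf lying flat over the nest with the tab at (127,127). The tab face is at 51.7 mm, which matches flat, and the loose items are undisturbed. I hand the job in.

```bash
python3 -c "
from bench import robot;print(robot.close_job())"
```

```text
the job is handed in; nothing more can be done
None
```

The stencil leaf is flipped over its spine and lies flat above the module in the nest. I pushed it by the tab with closed fingers and never pinched it; the arm is clear, and the job was handed in at about 10 s.

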